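# Close up the hardness-block chest

### The job

Close up the small two-drawer chest on the test bench using only gentle pushes of the fingertips, gripping nothing: push both drawers fully home, and only then push the lid down until it is shut. Do not slam anything, do not pick anything up, and leave the steel blocks in the tray and the ring and pin on the bench where they are.

Things in the scene. Friction and masses are not known exactly. Their poses are not given: they have to be found in the camera images.
- chest: Cream steel chest fixed to the bench: 160 mm deep (x), 300 wide (y), 85 high to its rim. Origin: centre of its underside, on the bench; x points from the drawer side (facing the robot) to the hinge side, y to the left seen from the robot, z up. Below: two drawers side by side. Above: an open tray (walls 6 to 8 mm, floor 59 mm above the bench) under a hinged lid.
- drawer_left (a joint): Left drawer (+y half of the chest): metres pulled out towards chest -x; 0 = fully home, 0.1 = stop. Slides with about 2 N of friction and stays where it is left. Counts as home within 5 mm.
- drawer_left_lip (a point): Middle of the outer (robot-side) edge of the left drawer's pull lip, an aluminium strip 80 mm wide, 4 mm thick, standing 12 mm out from the drawer front (139 mm wide, 7 to 53 mm above the bench). The point is 47 mm above the bench; with the drawer fully home it lies at chest x = -98 mm, y = +72.5 mm. Axes as the chest's.
- drawer_right (a joint): Right drawer (-y half of the chest): the same as the left one; 0 = fully home.
- drawer_right_lip (a point): Middle of the outer (robot-side) edge of the right drawer's pull lip, an aluminium strip 80 mm wide, 4 mm thick, standing 12 mm out from the drawer front (139 mm wide, 7 to 53 mm above the bench). The point is 47 mm above the bench; with the drawer fully home it lies at chest x = -98 mm, y = -72.5 mm. Axes as the chest's.
- lid (a joint): Lid angle, rad: 0 = shut flat on the rim, grows as its robot-side edge rises, stop at 1.45. Stiff hinge (0.5 N m): stays where it is left, so push it all the way down; shut means below 0.05. Panel 164 mm from hinge to free edge, 300 wide, 8 thick (shut, its top is 93 mm above the bench); a 70 mm wide catch plate stands 4 mm out from the free edge and reaches 6 mm below the panel.
- lid_hinge (a point): Middle of the lid's hinge line, at chest x = +80 mm, y = 0, z = 85 mm; the hinge line runs along chest y and the underside of the lid panel passes through it.
- lid_edge (a point): Middle of the lid's free edge, on its outer (top) face, 164 mm from the hinge; moves with the lid. Its frame is the lid's: equal to the chest's when the lid is shut; x points from the free edge to the hinge, z out of the outer face.
- block_a: Steel hardness reference block, disc 60 mm in diameter and 12 mm high, loose in the left half of the tray. Origin at the centre of its underside. Leave it.
- block_b: Smaller steel reference block, disc 44 mm in diameter and 14 mm high, loose in the right half of the tray. Origin at the centre of its underside. Leave it.
- ring: Loose steel bearing ring standing on the bench left of the chest: 62 mm outside and 44 mm inside diameter, 36 mm high. Origin at the centre of its underside. Leave it.
- pin: Loose steel pin standing on end on the bench right of the chest: 26 mm in diameter, 50 mm high. Origin at the centre of its underside. Leave it.

How it is judged:
By the outcome, as a careful person would: the job done as asked, in the order asked, and still so for the second after the job is handed in, with the robot touching nothing.
It also fails if it takes over 64 s, if anything falls off the work surface, if the arm or the gripper's body presses on something with over 40 N, if the wrist force passes 120 N, or if a joint passes its speed limit or range.

### The arm

A 6-joint arm with a two-finger parallel gripper is mounted at the origin on the work surface. World frame = base frame: x ahead of the robot, y to its left, z up, the work surface at z = 0. Lengths are in mm, angles in rad, forces in N, time in s.
With the tool pointing down it reaches from about 250 to 800 mm from the base axis. Payload 3.9 kg.
Tool frame: the origin (TCP) lies at the centre of the arm's flange, where the gripper is bolted on; the fingertips stand 173 mm ahead of it and the grasp point (between the pads) lies 155 mm ahead of it (bot.grip_point_offset is the distance from the TCP to the grasp point, in mm); z points along the fingers, y is the line along which they close (so a half turn about z gives the same grasp; the last joint's range is limited). The gripper opens to 85 mm and grips with 20 to 120 N. Pads are 22 mm wide; open, the fingers measure 114 mm over their backs; the gripper's body (76 mm by 85 mm) begins 54 mm behind the grasp point. The pads swing forward as they close: fully open they stand 13 mm farther back than shut.
Start: joints at [1.111, 0.26, -0.138, 1.173, 0, 1.571], TCP at [232.973, 470.467, 404.704] pointing down, gripper open.
Joint ranges: [-2.78, 2.78], [-0.83, 1.72], [-1.28, 1.37], [-1.9, 2.12], [-1.57, 1.48], [-3.14, 3.14]. Speed limits (rad/s): [2.57, 2.57, 3.14, 3.14, 3.14, 3.14].

### API

Orientations are given as a 3x3 rotation matrix whose columns are the frame's x, y, z axes.
In Python, from plant import bot gives the robot as it stands.
- The arm moves only by the tool carry_out, never from a script. Its argument "deltas" is a list of rows, each a list of 3 entries, a list of its own where there are three numbers: the turn, a rotation vector about the tool's x, y, z normalised to -1 to 1, where 1 is 45 degrees, then the shift along the tool's x, y, z normalised to -1 to 1, where 1 is 250 mm, then the finger opening in mm, from 0 to 85.4. A call has 1 to 10 rows; each row is the pose to reach, as a shift and turn from the pose commanded when the call began, along the tool's axes at that moment; what a row does not reach only later rows make up. A row lasts 1/8 s, in which the tool goes at most 62.5 mm and 10.7 degrees, less where a joint would pass 70% of its speed; a pose out of reach is approached as far as the arm can. A call with a number of a shift or a turn outside -1 to 1 is refused whole. A call with a gripper value outside its range is refused whole. The fingers move at their own pace and stop on an object; "squeeze" is the grip in N (left out, the last holds). Time passes only in rows, so rows that repeat a pose let the fingers close. It gives the time, the measured TCP pose, the force, the opening and the grip force at its end, in the units of the state.
- bot.read_state(): the state, without advancing time (a new reading comes with each control period).
- bot.snapshot(name): name is "side" or "top" or "wrist"; returns a dict with "img" (420x560x3 uint8, red, green, blue), "range_z" (420x560 float32, mm along the optical axis (not along the pixel's ray), 0 where there is no reading), "fx", "fy", "cx", "cy" (pixels), "world_from_camera" (4x4, takes a point from camera to world coordinates); the wrist camera has in their place "tool_from_camera" (4x4, takes a point from camera to tool coordinates, whose origin is the TCP and whose axes are the flange's). Camera axes: x right, y down, z forward; pixel columns grow to the right and rows downward; lengths in mm; the calibration is good to about 2 mm. A picture is of the moment at which its call begins: read the wrist's pose just before it.
- bot.finish_job(): hands the job in; it is judged then, once.
The state is a dict: "time_s": time; "joint_pos": joint angles; "joint_velocities": joint speeds; "joint_efforts": joint torques, N m; "position": TCP position; "orientation": TCP orientation; "wrist_force": force on the tool from outside, world axes, zero at the start; "wrist_torque": the same for the moment, N m; "finger_gap": finger opening in mm; "finger_force": force on a finger pad.
Only numpy, scipy, OpenCV 4.12 (cv2) and the standard library are available. Lean on these libraries where they do the work, as an engineer would, in place of code of your own. Each camera call takes 0.05 s, during which the arm holds its last target. There are 200 camera calls.

## Working session

There is one attempt and no reset: what is moved stays moved. The work goes in short steps, Python scripts to look and compute and a tool call to move; the robot and the scene stay as the last step left them, time stands still between calls to the robot, and variables do not carry over. Pictures are saved under pics/ and viewed, at most 10 in all, crops included, and the job is handed in when it is done.

Besides the shell and the picture viewer there is one more tool, called after ">>>" in YAML: its name, and indented under it one key for each argument. carry_out: Moves the arm, as the interface text tells. Its arguments: {"type":"object","properties":{"deltas":{"type":"array"},"squeeze":{"type":"number"}},"required":["deltas"]}

```bash
mkdir -p pics
cat > h.py <<'E'
import numpy as np, cv2
from plant import bot
def snap(n):
    s=bot.snapshot(n); s['state']=bot.read_state() if n=='wrist' else None; return s
def cloud(s):
    z=s['range_z'];v,u=np.mgrid[:z.shape[0],:z.shape[1]]
    p=np.stack([(u-s['cx'])/s['fx']*z,(v-s['cy'])/s['fy']*z,z,np.ones_like(z)],-1)
    w=p@np.array(s['world_from_camera']).T
    w=w[...,:3]; w[z==0]=np.nan; return w
E
python3 - <<'E'
from h import *
for n in('top','side'):
    s=snap(n);cv2.imwrite(f'pics/{n}0.png',s['img'][...,::-1]);np.savez(f'{n}0.npz',**{k:v for k,v in s.items() if v is not None})
    print(n,np.round(s['world_from_camera'],3).tolist(),s['fx'])
print(bot.read_state())
E
```

```text
top [[-0.024, -0.989, 0.148, 451.627], [-1.0, 0.021, -0.022, 66.431], [0.019, -0.148, -0.989, 995.32], [0.0, 0.0, 0.0, 1.0]] 456.01536884876066
side [[0.963, -0.143, 0.228, 338.296], [-0.269, -0.459, 0.847, -839.139], [-0.016, -0.877, -0.481, 612.366], [0.0, 0.0, 0.0, 1.0]] 510.02082729177835
{'time_s': 0.1, 'joint_pos': array([ 1.11100723e+00,  2.60613605e-01, -1.39238492e-01,  1.17269610e+00,
        5.88754690e-06,  1.57080190e+00]), 'joint_velocities': array([-0.0004384 , -0.00176349,  0.00208614,  0.00055195, -0.00032737,
       -0.00087304]), 'joint_efforts': array([ 9.00924606e-04, -4.06507480e+01,  2.54527903e+01,  1.00757522e-02,
        1.28441918e-06,  3.27592268e-06]), 'position': array([232.83710546, 470.20314046, 403.95093802]), 'orientation': array([[-8.96143631e-01,  4.43763428e-01, -7.82684479e-04],
       [ 4.43764118e-01,  8.96142260e-01, -1.56731901e-03],
       [ 5.87778171e-06, -1.75187024e-03, -9.99998465e-01]]), 'wrist_force': array([ 0.67037554, -0.45033856, -0.11984855]), 'wrist_torque': array([-0.0303213 ,  0.0196094 , -0.00263823]), 'finger_force': 0.0, 'finger_gap': 85.4574844794059}
```

View pics/top0.png

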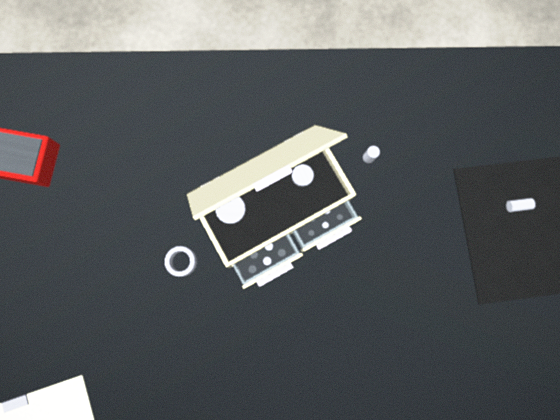

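View pics/side0.png

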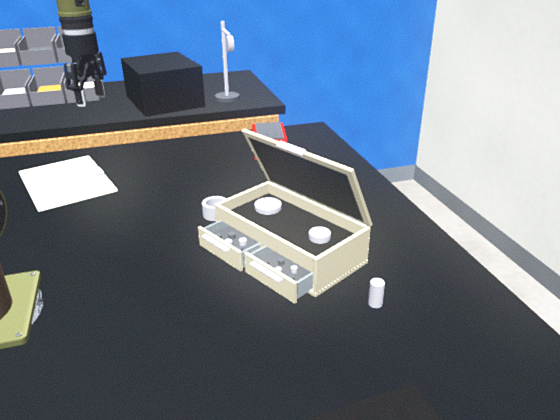

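The top view shows the chest rotated: its front rim runs from about (229,265) to (354,196) px. The pull lips are at about (275,273) left and (334,235) right, and the lid stands steeply open with its catch near (275,180). The ring is at (180,262) and the pin at (371,155). The side view agrees: both drawers are out and the lid is at about 60–70°.

```bash
cat > meas.py <<'E'
from h import *
def measure(tag):
    s=snap('top');cv2.imwrite(f'pics/{tag}.png',s['img'][...,::-1]);w=cloud(s)
    s2=snap('side');w2=cloud(s2)
    hs=cv2.cvtColor(s['img'],cv2.COLOR_RGB2HSV)
    X,Y,Z=w[...,0],w[...,1],w[...,2]
    roi=np.zeros(Z.shape,bool);roi[115:300,185:365]=1
    b=roi&(hs[...,2]>120)
    # front rim: bright points near z 85, front line by RANSAC-like fitLine
    P=w[b&(abs(Z-85)<6)]
    return s,s2,w,w2,hs,roi,b,P
E
python3 - <<'E'
from meas import *
s,s2,w,w2,hs,roi,b,P=measure('m0')
Z=w[...,2]
print('bench z',np.nanmedian(Z[300:400,150:400]))
def ray(s,uv,z):
    T=np.array(s['world_from_camera']);d=T[:3,:3]@[(uv[0]-s['cx'])/s['fx'],(uv[1]-s['cy'])/s['fy'],1];o=T[:3,3]
    return o+d*(z-o[2])/d[2]
# rim outer corners
r,_,_=None,0,0
m=(b&(abs(Z-85)<7)).astype(np.uint8)
pts=w[m>0][:,:2].astype(np.float32)
c,wh,a=cv2.minAreaRect(pts);print('rim',c,wh,a,len(pts))
for uv in[(229,266),(355,196)]:print('front corner',ray(s,uv,85))
L=w[b&(Z>97)];L=L[np.isfinite(L).all(1)]
c=L.mean(0);n=np.linalg.svd(L-c,full_matrices=False)[2][2];n*=np.sign(n[2]);print('lid',len(L),c,n,np.arccos(n[2]),'zmax',np.percentile(L[:,2],[1,50,99]))
# rough lips
lip=(roi&(hs[...,2]>170)&(hs[...,1]<30)&(abs(Z-48)<8)).astype(np.uint8)
k,lab,st,ce=cv2.connectedComponentsWithStats(lip)
for i in range(1,k):
    if st[i,4]>40:
        q=w[lab==i];print('lip',ce[i],st[i,4],np.median(q,0),cv2.minAreaRect(q[:,:2].astype(np.float32)))
# side cloud lid
X=w2;Zs=X[...,2];hs2=cv2.cvtColor(s2['img'],cv2.COLOR_RGB2HSV)
r2=np.zeros(Zs.shape,bool);r2[125:225,235:375]=1
q=X[r2&(Zs>100)&(X[...,0]<900)];q=q[np.isfinite(q).all(1)]
c=q.mean(0);n=np.linalg.svd(q-c,full_matrices=False)[2][2];n*=np.sign(n[2]);print('lid side',len(q),c,n,np.arccos(n[2]),np.percentile(q[:,2],[1,50,99]))
for nm,(u,v),h in(('ring',(180,262),36),('pin',(372,153),50)):print(nm,ray(s,(u,v),h),w[v,u])
E
```

```text
bench z 0.2493282560044463
rim (614.8202514648438, 46.1796875) (168.06617736816406, 300.23516845703125) 27.866634368896484 972
front corner [472.08245589 133.25956603  85.        ]
front corner [ 607.31975499 -123.89324839   85.        ]
lid 4313 [643.00498505  64.19640639 184.64081951] [0.77848304 0.41145845 0.47398957] 1.0769801797686973 zmax [ 99.26448315 192.03490439 237.81083802]
lip [331.53947368 234.4981203 ] 532 [531.46918717 -78.96403033  49.69850304] ((537.6419677734375, -75.47915649414062), (40.31099319458008, 136.40289306640625), 31.38179588317871)
lip [273.02702703 271.04504505] 555 [458.75333051  45.49563475  49.53580889] ((460.53436279296875, 46.43199920654297), (33.3305778503418, 135.8313751220703), 33.701473236083984)
lid side 4755 [652.41217792  41.18226649 174.24159549] [0.79021155 0.42035027 0.44594995] 1.1085610203179077 [101.35153242 176.36838157 236.01959977]
ring [483.82775517 238.61590755  36.        ] [485.11457239 245.49673115  -2.33617194]
pin [ 706.03493706 -172.54548596   50.        ] [ 705.82794556 -172.35105018   50.76913053]
```

```bash
cat >> h.py <<'E'
from scipy.spatial.transform import Rotation as Ro
YAW=np.radians(27.9); C=np.array([611,43.5])
ex=np.array([np.cos(YAW),np.sin(YAW)]);ey=np.array([-ex[1],ex[0]])
def tochest(p): d=p[...,:2]-C; return np.stack([d@ex,d@ey,p[...,2]],-1)
RT=np.array([[-ex[0],ey[0],0],[-ex[1],ey[1],0],[0,0,-1.]])
def row(cx,cy,tipz,R=None,p=None):
    st=bot.read_state();R=st['orientation'] if R is None else R;p=st['position'] if p is None else p
    w=np.r_[C+cx*ex+cy*ey,tipz+173]
    t=Ro.from_matrix(R.T@RT).as_rotvec()/(np.pi/4)
    return np.round(t,3),np.round(R.T@(w-p)/250,4)
E
python3 - <<'E'
from meas import *
from h import *
s=np.load('top0.npz');s={k:s[k] for k in s.files};w=tochest(cloud(s));v=s['img'].max(2)
for z0,z1 in((78,92),(40,56)):
  for sg in(1,-1):
    m=(w[...,2]>z0)&(w[...,2]<z1)&(v>150)&(abs(w[...,0])<180)&(w[...,1]*sg>40)&(w[...,1]*sg<105)
    q=w[m];q=q[q[:,0]<-60];print(z0,sg,len(q),np.percentile(q[:,0],[1,5,25,50,75,95,99]).round(1))
m=(abs(w[...,2]-85)<5)&(v>150)&(abs(w[...,0])<70)
q=w[m];print('rim y',np.percentile(q[:,1],[1,10,90,99]))
L=w[(w[...,2]>97)&(abs(w[...,0])<120)&(abs(w[...,1])<200)];print('lid y',np.nanpercentile(L[:,1],[0.5,99.5]),'x at zmax',L[L[:,2]>225].mean(0),L[:,2].max())
print(row(-220,72.5,150))
E
```

```text
78 1 104 [-79.3 -79.2 -78.  -76.5 -74.8 -73.6 -73.3]
78 -1 99 [-79.4 -79.3 -78.1 -76.7 -74.9 -73.7 -73.4]
40 1 343 [-144.4 -143.5 -139.2 -133.7 -128.  -123.5  -83.2]
40 -1 331 [-138.7 -137.8 -133.4 -127.8 -122.2 -117.6  -79.3]
rim y [-148.99062835 -146.99359415  149.03061959  150.5754311 ]
lid y [-146.22280607  148.70762408] x at zmax [ 10.59088237   3.37316149 232.89901958] 240.69900347796136
(array([-1.000e-03, -1.000e-03, -1.205e+00]), array([-1.3634, -1.4029,  0.3265]))
```

>>> carry_out:
  deltas:
    - [[0,0,-0.09],[-0.09,-0.09,0],0]
    - [[0,0,-0.18],[-0.18,-0.18,0],0]
    - [[0,0,-0.28],[-0.28,-0.28,0],0]
    - [[0,0,-0.38],[-0.38,-0.38,0],0]
    - [[0,0,-0.48],[-0.48,-0.48,0],0]
    - [[0,0,-0.58],[-0.58,-0.58,0],0]
    - [[0,0,-0.66],[-0.65,-0.66,0],0]
    - [[0,0,-0.7],[-0.68,-0.7,0],0]
    - [[0,0,-0.7],[-0.68,-0.7,0],0]
  squeeze: 20

```text
time_s: 1.32
position: [307.6, 237.5, 404.7]
orientation: [[-0.996, -0.088, -0.0], [-0.088, 0.996, -0.0], [0.0, -0.0, -1.0]]
wrist_force: [0.8, -0.3, -0.6]
finger_gap: 0.3
finger_force: 0.0
```

```bash
python3 -c "
from h import *
print(row(-220,72.5,150));s=bot.read_state();print(s['time_s'],s['joint_pos'],s['finger_gap'])"
```

```text
(array([ 0.   , -0.   , -0.508]), array([-0.2173, -0.9542,  0.3267]))
1.325 [ 6.57406647e-01  2.58994449e-02 -4.22370532e-01  1.12270662e+00
  9.31383083e-05  5.69569463e-01] 0.2895824994064417
```

>>> carry_out:
  deltas:
    - [[0,0,-0.06],[-0.03,-0.12,0.04],0]
    - [[0,0,-0.13],[-0.06,-0.25,0.08],0]
    - [[0,0,-0.2],[-0.09,-0.38,0.13],0]
    - [[0,0,-0.27],[-0.12,-0.52,0.18],0]
    - [[0,0,-0.34],[-0.15,-0.66,0.23],0]
    - [[0,0,-0.41],[-0.18,-0.8,0.28],0]
    - [[0,0,-0.47],[-0.2,-0.9,0.31],0]
    - [[0,0,-0.508],[-0.217,-0.954,0.327],0]
    - [[0,0,-0.508],[-0.217,-0.954,0.327],0]

```text
time_s: 2.45
position: [383.6, 5.4, 322.7]
orientation: [[-0.884, -0.468, -0.001], [-0.468, 0.884, 0.0], [0.0, 0.001, -1.0]]
wrist_force: [-0.2, 0.1, -0.5]
finger_gap: 0.2
finger_force: 0.0
```

```bash
python3 -c "
from h import *
print(row(-220,72.5,35),row(-180,72.5,35));s=bot.read_state();print(s['time_s'],s['joint_pos'],s['finger_gap'])"
```

```text
(array([ 0.001, -0.   ,  0.   ]), array([ 0.0046, -0.0014,  0.4586])) (array([ 0.001, -0.   ,  0.   ]), array([-0.1554, -0.0014,  0.4586]))
2.45 [ 1.40592233e-02  7.81048074e-02 -5.94830387e-01  8.98357911e-01
  3.51263625e-04 -4.72911211e-01] 0.24780693189800765
```

>>> carry_out:
  deltas:
    - [[0,0,0],[0,0,0.07],0]
    - [[0,0,0],[0,0,0.16],0]
    - [[0,0,0],[0,0,0.26],0]
    - [[0,0,0],[0,0,0.36],0]
    - [[0,0,0],[0,0,0.43],0]
    - [[0,0,0],[-0.02,0,0.458],0]
    - [[0,0,0],[-0.06,0,0.458],0]
    - [[0,0,0],[-0.11,0,0.458],0]
    - [[0,0,0],[-0.14,0,0.458],0]
    - [[0,0,0],[-0.155,0,0.458],0]

```text
time_s: 3.7
position: [418.3, 24.1, 208.9]
orientation: [[-0.883, -0.47, 0.001], [-0.47, 0.883, 0.0], [-0.001, -0.0, -1.0]]
wrist_force: [-0.0, 0.6, -0.0]
finger_gap: 0.2
finger_force: 0.0
```

```bash
python3 -c "
from h import *
s=bot.snapshot('wrist');cv2.imwrite('pics/w1.png',s['img'][...,::-1])
print(row(-109,72.5,35));s=bot.read_state();print(s['wrist_force'],tochest(s['position']))"
```

```text
(array([-0.001,  0.002,  0.003]), array([-0.2813, -0.0027,  0.0034]))
[-0.69797413 -0.06536978 -0.96358406] [-179.31560065   73.002143    208.77547022]
```

View pics/w1.png

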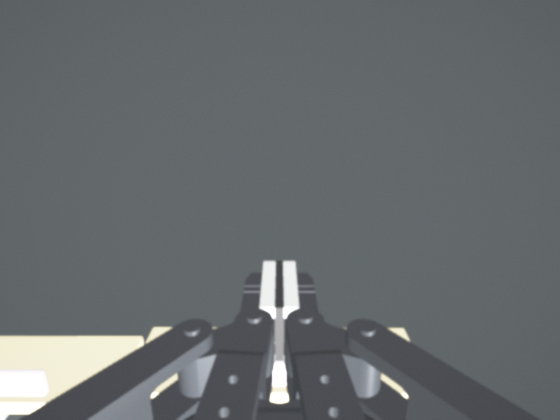

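The wrist view shows the closed fingertips (about (280,270) px) standing just ahead of the left drawer's front, which spans about (150–410, 330). I'll push gently.

>>> carry_out:
  deltas:
    - [[0,0,0],[-0.02,0,0],0]
    - [[0,0,0],[-0.04,0,0],0]
    - [[0,0,0],[-0.06,0,0],0]
    - [[0,0,0],[-0.075,0,0],0]
    - [[0,0,0],[-0.09,0,0],0]
    - [[0,0,0],[-0.105,0,0],0]
    - [[0,0,0],[-0.12,0,0],0]
    - [[0,0,0],[-0.14,0,0],0]
    - [[0,0,0],[-0.16,0,0],0]
    - [[0,0,0],[-0.18,0,0],0]

```text
time_s: 5.0
position: [457.2, 45.0, 208.3]
orientation: [[-0.883, -0.47, -0.001], [-0.47, 0.883, -0.0], [0.001, 0.0, -1.0]]
wrist_force: [-1.6, -0.5, -1.0]
finger_gap: -0.4
finger_force: 1.1
```

>>> carry_out:
  deltas:
    - [[0,0,0],[-0.02,0,0],0]
    - [[0,0,0],[-0.035,0,0],0]
    - [[0,0,0],[-0.05,0,0],0]
    - [[0,0,0],[-0.06,0,0],0]
    - [[0,0,0],[-0.07,0,0],0]
    - [[0,0,0],[-0.078,0,0],0]
    - [[0,0,0],[-0.086,0,0],0]

```text
time_s: 5.88
position: [476.1, 55.0, 208.4]
orientation: [[-0.883, -0.47, -0.0], [-0.47, 0.883, -0.0], [0.0, 0.0, -1.0]]
wrist_force: [-2.1, -2.0, -1.0]
finger_gap: -0.1
finger_force: 1.0
```

```bash
python3 -c "
from h import *
s=bot.read_state();print(s['time_s'],s['wrist_force'][:2]@ex,tochest(s['position']))
t=bot.snapshot('top');cv2.imwrite('pics/t1.png',t['img'][...,::-1])"
```

```text
5.875 -2.7579303151709067 [-113.8700275    73.33115634  208.41953618]
```

>>> carry_out:
  deltas:
    - [[0,0,0],[-0.004,0,0],0]
    - [[0,0,0],[-0.008,0,0],0]
    - [[0,0,0],[-0.012,0,0],0]
    - [[0,0,0],[-0.016,0,0],0]

```text
time_s: 6.42
position: [479.6, 56.9, 208.5]
orientation: [[-0.883, -0.47, -0.0], [-0.47, 0.883, 0.0], [-0.0, 0.0, -1.0]]
wrist_force: [-1.2, -0.9, -0.2]
finger_gap: 0.3
finger_force: 1.0
```

>>> carry_out:
  deltas:
    - [[0,0,0],[-0.004,0,0],0]
    - [[0,0,0],[-0.008,0,0],0]
    - [[0,0,0],[-0.008,0,0],0]

```text
time_s: 6.8
position: [481.1, 57.7, 208.4]
orientation: [[-0.883, -0.47, -0.001], [-0.47, 0.883, -0.0], [0.001, 0.0, -1.0]]
wrist_force: [-3.0, -2.2, 1.0]
finger_gap: 0.0
finger_force: 1.7
```

```bash
python3 -c "
from h import *
s=bot.read_state();print(s['time_s'],s['wrist_force'][:2]@ex,tochest(s['position']))"
```

```text
6.8 -3.702838068182899 [-108.15745142   73.36192846  208.44349756]
```

>>> carry_out:
  deltas:
    - [[0,0,0],[-0.003,0,0],0]
    - [[0,0,0],[-0.006,0,0],0]
    - [[0,0,0],[-0.006,0,0],0]

```text
time_s: 7.18
position: [481.5, 58.0, 208.4]
orientation: [[-0.883, -0.469, -0.003], [-0.469, 0.883, -0.002], [0.003, -0.0, -1.0]]
wrist_force: [-5.4, -4.5, 4.2]
finger_gap: -0.1
finger_force: 3.4
```

>>> carry_out:
  deltas:
    - [[0,0,0],[-0.003,0,0],0]
    - [[0,0,0],[-0.006,0,0],0]
    - [[0,0,0],[-0.006,0,0],0]

```text
time_s: 7.55
position: [481.9, 58.3, 208.2]
orientation: [[-0.883, -0.469, -0.005], [-0.469, 0.883, -0.003], [0.006, -0.0, -1.0]]
wrist_force: [-7.3, -5.1, 6.9]
finger_gap: 0.1
finger_force: 4.7
```

```bash
python3 -c "
from h import *
s=bot.read_state();print(s['time_s'],s['wrist_force'][:2]@ex,tochest(s['position']))"
```

```text
7.55 -8.821712141050963 [-107.20214676   73.48621494  208.23420141]
```

Left drawer is at its stop (force rises, motion stalls at the expected place). Back off and go to the right one.

```bash
python3 -c "
from h import *
print(row(-165,72.5,35),row(-165,-72.5,35))"
```

```text
(array([-0.001, -0.007,  0.002]), array([ 0.2312, -0.0036,  0.0023])) (array([-0.001, -0.007,  0.002]), array([ 0.232 , -0.5836,  0.0025]))
```

>>> carry_out:
  deltas:
    - [[0,0,0],[0.03,0,0],0]
    - [[0,0,0],[0.1,0,0],0]
    - [[0,0,0],[0.18,0,0],0]
    - [[0,0,0],[0.245,-0.03,0],0]
    - [[0,0,0],[0.245,-0.13,0],0]
    - [[0,0,0],[0.245,-0.26,0],0]
    - [[0,0,0],[0.245,-0.4,0],0]
    - [[0,0,0],[0.245,-0.52,0],0]
    - [[0,0,0],[0.245,-0.584,0],0]
    - [[0,0,0],[0.245,-0.584,0],0]

```text
time_s: 8.8
position: [499.1, -99.3, 208.5]
orientation: [[-0.884, -0.468, 0.001], [-0.468, 0.884, 0.0], [-0.001, -0.0, -1.0]]
wrist_force: [0.6, 0.7, -0.5]
finger_gap: -0.0
finger_force: 0.0
```

```bash
python3 -c "
from h import *
s=bot.read_state();print(s['time_s'],s['wrist_force'],tochest(s['position']))"
```

```text
8.8 [ 0.6116865   0.72626276 -0.53770909] [-165.68456848  -73.80741414  208.53853018]
```

Contact is expected at about −148 and home at about −107.

>>> carry_out:
  deltas:
    - [[0,0,0],[-0.02,0,0],0]
    - [[0,0,0],[-0.035,0,0],0]
    - [[0,0,0],[-0.05,0,0],0]
    - [[0,0,0],[-0.065,0,0],0]
    - [[0,0,0],[-0.08,0,0],0]
    - [[0,0,0],[-0.095,0,0],0]
    - [[0,0,0],[-0.115,0,0],0]
    - [[0,0,0],[-0.135,0,0],0]
    - [[0,0,0],[-0.155,0,0],0]
    - [[0,0,0],[-0.175,0,0],0]

```text
time_s: 10.05
position: [537.2, -77.7, 208.3]
orientation: [[-0.883, -0.47, -0.001], [-0.47, 0.883, 0.0], [0.0, 0.001, -1.0]]
wrist_force: [-4.4, 0.3, 0.6]
finger_gap: -0.2
finger_force: 1.1
```

>>> carry_out:
  deltas:
    - [[0,0,0],[-0.012,0,0],0]
    - [[0,0,0],[-0.022,0,0],0]
    - [[0,0,0],[-0.03,0,0],0]
    - [[0,0,0],[-0.036,0,0],0]
    - [[0,0,0],[-0.042,0,0],0]
    - [[0,0,0],[-0.047,0,0],0]
    - [[0,0,0],[-0.052,0,0],0]

```text
time_s: 10.92
position: [548.6, -71.8, 208.4]
orientation: [[-0.883, -0.47, -0.0], [-0.47, 0.883, -0.0], [0.0, -0.0, -1.0]]
wrist_force: [-2.4, 0.1, -1.5]
finger_gap: -0.1
finger_force: 1.0
```

>>> carry_out:
  deltas:
    - [[0,0,0],[-0.004,0,0],0]
    - [[0,0,0],[-0.008,0,0],0]
    - [[0,0,0],[-0.008,0,0],0]

```text
time_s: 11.3
position: [549.7, -71.2, 208.4]
orientation: [[-0.883, -0.469, -0.002], [-0.469, 0.883, -0.001], [0.002, -0.0, -1.0]]
wrist_force: [-4.6, -1.5, 1.6]
finger_gap: 0.1
finger_force: 2.6
```

```bash
python3 -c "
from h import *
s=bot.read_state();print(s['time_s'],s['wrist_force'][:2]@ex,tochest(s['position']))"
```

```text
11.3 -4.786529574331801 [-107.85468789  -72.69508838  208.40701327]
```

>>> carry_out:
  deltas:
    - [[0,0,0],[-0.004,0,0],0]
    - [[0,0,0],[-0.008,0,0],0]
    - [[0,0,0],[-0.008,0,0],0]

```text
time_s: 11.68
position: [550.2, -70.8, 208.4]
orientation: [[-0.883, -0.469, -0.005], [-0.469, 0.883, -0.003], [0.006, -0.001, -1.0]]
wrist_force: [-7.5, -3.7, 3.8]
finger_gap: -0.2
finger_force: 4.6
```

```bash
python3 -c "
from h import *
s=bot.read_state();print(s['time_s'],s['wrist_force'][:2]@ex,tochest(s['position']));print(row(-170,-72.5,35),row(-170,-72.5,270))"
```

```text
11.675 -8.33177920796835 [-107.21919796  -72.59840948  208.37767372]
(array([-0.001, -0.007,  0.001]), array([0.2511, 0.0006, 0.003 ])) (array([-0.001, -0.007,  0.001]), array([ 2.566e-01, -1.000e-04, -9.370e-01]))
```

Both at the same stop. Back off and rise well above the lid.

>>> carry_out:
  deltas:
    - [[0,0,0],[0.03,0,0],0]
    - [[0,0,0],[0.11,0,0],0]
    - [[0,0,0],[0.2,0,-0.03],0]
    - [[0,0,0],[0.26,0,-0.12],0]
    - [[0,0,0],[0.26,0,-0.26],0]
    - [[0,0,0],[0.26,0,-0.42],0]
    - [[0,0,0],[0.26,0,-0.6],0]
    - [[0,0,0],[0.26,0,-0.78],0]
    - [[0,0,0],[0.26,0,-0.92],0]
    - [[0,0,0],[0.26,0,-0.97],0]

```text
time_s: 12.92
position: [494.9, -100.8, 453.9]
orientation: [[-0.883, -0.469, 0.006], [-0.469, 0.883, -0.001], [-0.005, -0.004, -1.0]]
wrist_force: [0.5, 0.3, -0.4]
finger_gap: -0.1
finger_force: 0.0
```

Run:
```python
from h import *
s=bot.snapshot('side');cv2.imwrite('pics/s2.png',s['img'][...,::-1])
w=tochest(cloud(s))
m=(abs(w[...,0])<120)&(abs(w[...,1])<160)&(w[...,2]>97)&(w[...,2]<245)
v,u=np.where(m);q=w[m]
q=q[(u>235)&(u<375)&(v>125)&(v<225)]
c=np.median(q,0)
for _ in range(3):
    n=np.linalg.svd(q-q.mean(0),full_matrices=False)[2][2];d=(q-q.mean(0))@n;q=q[abs(d)<4]
n*=np.sign(n[2]);print(len(q),n,np.arctan2(n[0],n[2]),'dist of hinge',(np.array([80,0,85])-q.mean(0))@n,q[:,2].max())
t=bot.snapshot('top');T=tochest(cloud(t));V=t['img'].max(2)
for sg in(1,-1):
    k=(T[...,2]>40)&(T[...,2]<56)&(V>150)&(T[...,0]<-84)&(T[...,0]>-180)&(T[...,1]*sg>40)&(T[...,1]*sg<105)
    print(sg,k.sum(),np.percentile(T[k][:,0],[2,50,98]) if k.any() else '')
print(tochest(bot.read_state()['position']))
th=1.09
for cx,z in((-170,275),(75,275)):print(row(cx,0,z))
```

```text
4366 [0.89283097 0.00097422 0.45039085] 1.1035930376393954 dist of hinge -0.22165713036564227 237.69714433358536
1 205 [-97.07766456 -90.62906475 -84.25307535]
-1 199 [-97.00232216 -90.61517457 -84.22695343]
[-170.15450044  -73.06324089  452.21621167]
(array([-0.003,  0.003,  0.002]), array([-0.0011,  0.2923,  0.0163]))
(array([-0.003,  0.003,  0.002]), array([-0.9811,  0.2906,  0.0189]))
```

View pics/s2.png

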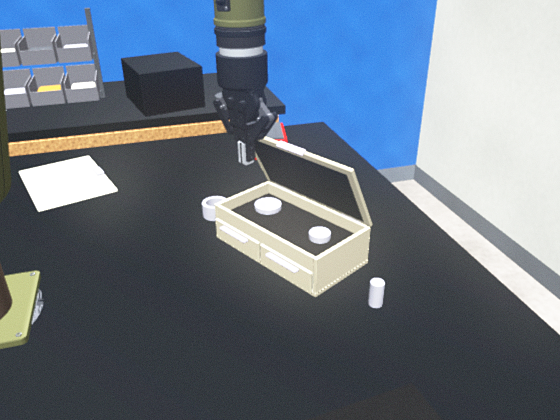

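The side view shows both drawer fronts flush (lips about (235,232) and (282,260) px) and the lid open at 1.10 rad. Its free edge runs from about (258,140) to (370,222) px. I'll cross over the lid to its outer side.

>>> carry_out:
  deltas:
    - [[0,0,0],[-0.05,0.02,0],0]
    - [[0,0,0],[-0.16,0.06,0],0]
    - [[0,0,0],[-0.28,0.1,0],0]
    - [[0,0,0],[-0.42,0.14,0],0]
    - [[0,0,0],[-0.56,0.18,0],0]
    - [[0,0,0],[-0.7,0.22,0],0]
    - [[0,0,0],[-0.83,0.26,0],0]
    - [[0,0,0],[-0.93,0.29,0],0]
    - [[0,0,0],[-0.98,0.29,0],0]
    - [[0,0,0],[-0.98,0.29,0],0]

```text
time_s: 14.28
position: [677.7, 80.0, 447.9]
orientation: [[-0.882, -0.471, -0.004], [-0.471, 0.882, -0.0], [0.004, 0.002, -1.0]]
wrist_force: [0.1, 0.4, 0.3]
finger_gap: -0.0
finger_force: 0.0
```

Run:
```python
from h import *
s=bot.read_state();print(tochest(s['position']),s['joint_pos'],s['wrist_force']);print(row(75,0,217),row(42,0,217))
```

```text
[ 76.01877744   1.07702171 447.89405997] [ 1.17477511e-01  5.42850220e-01  4.17637125e-01  1.44950480e+00
  2.90454392e-04 -3.72936494e-01] [0.14449788 0.38054573 0.3315526 ]
(array([ 0.002, -0.005,  0.004]), array([ 0.0033, -0.0047,  0.2316])) (array([ 0.002, -0.005,  0.004]), array([ 0.1353, -0.0042,  0.2321]))
```

>>> carry_out:
  deltas:
    - [[0,0,0],[0,0,0.04],0]
    - [[0,0,0],[0,0,0.1],0]
    - [[0,0,0],[0,0,0.16],0]
    - [[0,0,0],[0,0,0.21],0]
    - [[0,0,0],[0.02,0,0.23],0]
    - [[0,0,0],[0.06,0,0.23],0]
    - [[0,0,0],[0.1,0,0.23],0]
    - [[0,0,0],[0.125,0,0.23],0]
    - [[0,0,0],[0.125,0,0.23],0]

```text
time_s: 15.4
position: [648.9, 63.6, 394.2]
orientation: [[-0.883, -0.469, 0.001], [-0.469, 0.883, 0.0], [-0.001, -0.0, -1.0]]
wrist_force: [-0.5, 0.7, -0.2]
finger_gap: 0.1
finger_force: 0.0
```

Run:
```python
from h import *
s=bot.read_state();p=tochest(s['position']);p[2]-=173;print(p,s['wrist_force'])
# arc rows (tool x = -chest x, tool z = -z), units of 250 mm
p0=p
for th in np.r_[1.15,np.arange(1.1,-.01,-.05)]:
    x=80-145*np.cos(th)+8*np.sin(th)+9.5;z=85+145*np.sin(th)+8*np.cos(th)
    print(round(th,2),round(x,1),round(z,1),np.round([(p0[0]-x)/250,(p0[2]-z)/250],3))
```

```text
[4.29508594e+01 4.84798923e-02 2.21235780e+02] [-0.50935545  0.70506817 -0.15769171]
1.15 37.6 220.6 [0.022 0.002]
1.1 30.9 217.9 [0.048 0.014]
1.05 24.3 214.8 [0.075 0.026]
1.0 17.9 211.3 [0.1  0.04]
0.95 11.7 207.6 [0.125 0.055]
0.9 5.6 203.6 [0.149 0.071]
0.85 -0.2 199.2 [0.173 0.088]
0.8 -5.8 194.6 [0.195 0.107]
0.75 -11.1 189.7 [0.216 0.126]
0.7 -16.2 184.5 [0.237 0.147]
0.65 -21.1 179.1 [0.256 0.168]
0.6 -25.7 173.5 [0.274 0.191]
0.55 -29.9 167.6 [0.292 0.215]
0.5 -33.9 161.5 [0.307 0.239]
0.45 -37.6 155.3 [0.322 0.264]
0.4 -40.9 148.8 [0.336 0.29 ]
0.35 -44.0 142.2 [0.348 0.316]
0.3 -46.7 135.5 [0.358 0.343]
0.25 -49.0 128.6 [0.368 0.37 ]
0.2 -51.0 121.6 [0.376 0.398]
0.15 -52.7 114.6 [0.383 0.427]
0.1 -54.0 107.4 [0.388 0.455]
0.05 -54.9 100.2 [0.391 0.484]
-0.0 -55.5 93.0 [0.394 0.513]
```

>>> carry_out:
  deltas:
    - [[0,0,0],[0.011,0,0.001],0]
    - [[0,0,0],[0.022,0,0.003],0]
    - [[0,0,0],[0.035,0,0.008],0]
    - [[0,0,0],[0.048,0,0.014],0]
    - [[0,0,0],[0.062,0,0.02],0]
    - [[0,0,0],[0.075,0,0.026],0]
    - [[0,0,0],[0.088,0,0.033],0]
    - [[0,0,0],[0.1,0,0.04],0]
    - [[0,0,0],[0.113,0,0.048],0]
    - [[0,0,0],[0.125,0,0.055],0]

```text
time_s: 16.65
position: [621.6, 49.2, 379.6]
orientation: [[-0.883, -0.47, -0.0], [-0.47, 0.883, 0.0], [0.0, 0.0, -1.0]]
wrist_force: [1.9, 2.4, 0.8]
finger_gap: 0.3
finger_force: 1.1
```

Run:
```python
from h import *
s=bot.read_state();p=tochest(s['position']);p[2]-=173;print(p,s['wrist_force'],s['wrist_force'][:2]@ex)
s=bot.snapshot('side');cv2.imwrite('pics/s3.png',s['img'][100:300,180:420,::-1].repeat(2,0).repeat(2,1))
```

```text
[1.20260438e+01 5.58431659e-02 2.06559320e+02] [1.89882767 2.40758739 0.79663972] 2.8047005565202463
```

View pics/s3.png

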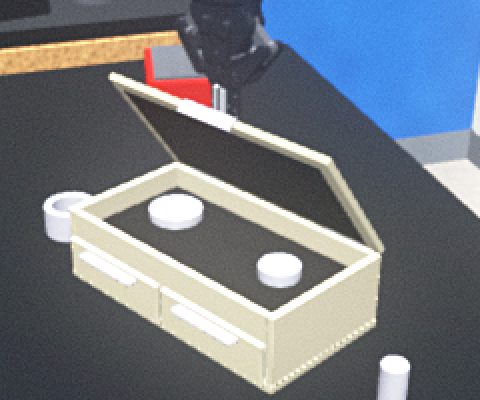

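The side crop shows the fingertips behind the lid next to the catch at about (222,100) px, with the lid coming down and the drawers closed. I'll continue the arc.

>>> carry_out:
  deltas:
    - [[0,0,0],[0.012,0,0.008],0]
    - [[0,0,0],[0.024,0,0.016],0]
    - [[0,0,0],[0.036,0,0.025],0]
    - [[0,0,0],[0.048,0,0.033],0]
    - [[0,0,0],[0.059,0,0.043],0]
    - [[0,0,0],[0.07,0,0.052],0]
    - [[0,0,0],[0.081,0,0.062],0]
    - [[0,0,0],[0.091,0,0.071],0]
    - [[0,0,0],[0.102,0,0.082],0]
    - [[0,0,0],[0.112,0,0.092],0]

```text
time_s: 17.95
position: [596.9, 36.0, 356.5]
orientation: [[-0.883, -0.47, -0.0], [-0.47, 0.883, 0.0], [0.0, 0.0, -1.0]]
wrist_force: [1.6, 1.6, 1.9]
finger_gap: -0.0
finger_force: 1.0
```

>>> carry_out:
  deltas:
    - [[0,0,0],[0.01,0,0.011],0]
    - [[0,0,0],[0.019,0,0.021],0]
    - [[0,0,0],[0.028,0,0.033],0]
    - [[0,0,0],[0.037,0,0.044],0]
    - [[0,0,0],[0.046,0,0.056],0]
    - [[0,0,0],[0.055,0,0.068],0]
    - [[0,0,0],[0.063,0,0.08],0]
    - [[0,0,0],[0.07,0,0.092],0]
    - [[0,0,0],[0.078,0,0.105],0]
    - [[0,0,0],[0.085,0,0.117],0]

```text
time_s: 19.2
position: [578.2, 26.1, 327.2]
orientation: [[-0.883, -0.47, -0.0], [-0.47, 0.883, -0.0], [0.0, 0.0, -1.0]]
wrist_force: [-0.4, 0.7, 0.8]
finger_gap: -0.2
finger_force: 0.8
```

Run:
```python
from h import *
s=bot.read_state();p=tochest(s['position']);p[2]-=173;print(p,s['wrist_force'],s['wrist_force'][:2]@ex)
```

```text
[-3.71840964e+01 -5.01819746e-02  1.54187386e+02] [-0.40467985  0.67467867  0.77107277] -0.041939873327610455
```

>>> carry_out:
  deltas:
    - [[0,0,0],[0.007,0,0.013],0]
    - [[0,0,0],[0.014,0,0.026],0]
    - [[0,0,0],[0.02,0,0.039],0]
    - [[0,0,0],[0.026,0,0.052],0]
    - [[0,0,0],[0.031,0,0.066],0]
    - [[0,0,0],[0.036,0,0.079],0]
    - [[0,0,0],[0.041,0,0.093],0]
    - [[0,0,0],[0.046,0,0.106],0]
    - [[0,0,0],[0.05,0,0.12],0]
    - [[0,0,0],[0.054,0,0.134],0]

```text
time_s: 20.45
position: [566.4, 19.7, 293.8]
orientation: [[-0.883, -0.47, 0.0], [-0.47, 0.883, -0.0], [-0.0, -0.0, -1.0]]
wrist_force: [1.4, 1.6, 0.9]
finger_gap: 0.3
finger_force: 0.7
```

>>> carry_out:
  deltas:
    - [[0,0,0],[0.004,0,0.014],0]
    - [[0,0,0],[0.007,0,0.028],0]
    - [[0,0,0],[0.01,0,0.042],0]
    - [[0,0,0],[0.012,0,0.055],0]
    - [[0,0,0],[0.014,0,0.066],0]
    - [[0,0,0],[0.015,0,0.076],0]
    - [[0,0,0],[0.016,0,0.084],0]
    - [[0,0,0],[0.016,0,0.09],0]

```text
time_s: 21.45
position: [562.8, 17.8, 271.3]
orientation: [[-0.883, -0.47, -0.0], [-0.47, 0.883, -0.0], [0.0, -0.0, -1.0]]
wrist_force: [0.2, 1.1, 1.8]
finger_gap: -0.5
finger_force: 0.6
```

Run:
```python
from h import *
s=bot.read_state();p=tochest(s['position']);p[2]-=173;print(p,s['wrist_force'],s['time_s'])
```

```text
[-54.58543692  -0.1254778   98.34312293] [0.21211832 1.10166545 1.84938486] 21.45
```

Now slow: 1 mm per row down, watching the vertical force.

>>> carry_out:
  deltas:
    - [[0,0,0],[0,0,0.004],0]
    - [[0,0,0],[0,0,0.008],0]
    - [[0,0,0],[0,0,0.012],0]
    - [[0,0,0],[0,0,0.016],0]
    - [[0,0,0],[0,0,0.016],0]

```text
time_s: 22.08
position: [562.7, 18.0, 267.2]
orientation: [[-0.883, -0.47, -0.001], [-0.47, 0.883, 0.0], [0.0, 0.001, -1.0]]
wrist_force: [-0.4, -0.6, -0.3]
finger_gap: 0.0
finger_force: 0.0
```

>>> carry_out:
  deltas:
    - [[0,0,0],[0,0,0.004],0]
    - [[0,0,0],[0,0,0.008],0]
    - [[0,0,0],[0,0,0.008],0]

```text
time_s: 22.45
position: [562.6, 18.0, 266.4]
orientation: [[-0.883, -0.47, 0.0], [-0.47, 0.883, 0.0], [-0.0, 0.0, -1.0]]
wrist_force: [-2.8, -0.5, 7.9]
finger_gap: 0.2
finger_force: 3.9
```

Run:
```python
from h import *
s=bot.read_state();p=tochest(s['position']);p[2]-=173;print(p,s['wrist_force'],s['time_s'])
```

```text
[-54.70220118   0.12625585  93.41376429] [-2.82788957 -0.51098993  7.90403317] 22.45
```

>>> carry_out:
  deltas:
    - [[0,0,0],[0,0,0.003],0]
    - [[0,0,0],[0,0,0.006],0]
    - [[0,0,0],[0,0,0.006],0]

```text
time_s: 22.82
position: [562.4, 18.0, 266.3]
orientation: [[-0.883, -0.47, 0.001], [-0.47, 0.883, 0.0], [-0.001, -0.0, -1.0]]
wrist_force: [-5.0, -1.0, 17.2]
finger_gap: 0.3
finger_force: 8.3
```

>>> carry_out:
  deltas:
    - [[0,0,0],[0,0,-0.01],0]
    - [[0,0,0],[0,0,-0.03],0]
    - [[0,0,0],[0,0,-0.08],0]
    - [[0,0,0],[0,0,-0.16],0]
    - [[0,0,0],[0,0,-0.26],0]
    - [[0,0,0],[0,0,-0.38],0]
    - [[0,0,0],[0,0,-0.5],0]
    - [[0,0,0],[0,0,-0.58],0]
    - [[0,0,0],[0,0,-0.6],0]
    - [[0,0,0],[0,0,-0.6],0]

```text
time_s: 24.08
position: [562.9, 17.9, 413.9]
orientation: [[-0.883, -0.47, 0.0], [-0.47, 0.883, 0.0], [-0.0, -0.0, -1.0]]
wrist_force: [0.3, 0.0, -0.4]
finger_gap: 0.1
finger_force: 0.0
```

Run:
```python
from h import *
s=bot.snapshot('side');cv2.imwrite('pics/s4.png',s['img'][...,::-1])
for n in('side','top'):
    t=s if n=='side' else bot.snapshot('top');T=tochest(cloud(t));
    k=(T[...,2]>85)&(T[...,2]<115)&(abs(T[...,0])<75)&(abs(T[...,1])<140)
    q=T[k];A=np.c_[q[:,0],q[:,1],np.ones(len(q))];print(n,len(q),np.linalg.lstsq(A,q[:,2],rcond=None)[0])
    V=t['img'].max(2)
    for sg in(1,-1):
        k=(T[...,2]>40)&(T[...,2]<52)&(V>150)&(T[...,0]<-84)&(T[...,0]>-180)&(T[...,1]*sg>40)&(T[...,1]*sg<105)
        if k.any():print(sg,k.sum(),np.percentile(T[k][:,0],[2,50]))
```

```text
side 4848 [-3.24493680e-04 -7.35745735e-04  9.24435712e+01]
1 139 [-97.85813832 -91.08957965]
-1 176 [-98.19467872 -91.15632286]
top 4599 [-1.04080167e-03  1.13428291e-04  9.30616682e+01]
1 144 [-97.07330933 -90.90724707]
```

View pics/s4.png

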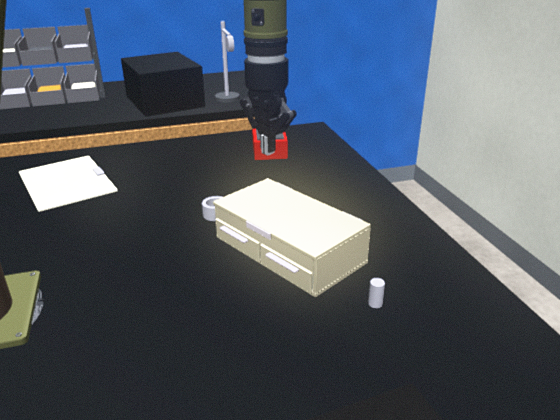

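The side view shows the lid flat (tilt about 0.001 rad) and both drawer lips at about −98 mm, fully home. The ring (213,208) and pin (376,292) are unmoved, and the arm is clear.

```bash
python3 -c "
from plant import bot
print(bot.finish_job())"
```

```text
the job is handed in; nothing more can be done
None
```

Job handed in at about 24 s of the 64 s limit: both drawers were pushed fully home first, then the lid was pushed shut with the fingertips, with forces under about 20 N at every reading; the ring and pin look unmoved, and nothing touched the blocks, which are now hidden under the lid.

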